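# Clamp a bearing cap in the cam vice

## Robot

A 6-joint arm with a two-finger parallel gripper is mounted at the origin on the work surface. World frame = base frame: x ahead of the robot, y to its left, z up, the work surface at z = 0. Lengths are in m, angles in rad, forces in N, time in s.
With the tool pointing down it reaches from about 0.225 to 0.875 m from the base axis. Payload 3.4 kg.
Tool frame: the origin (TCP) lies between the finger pads; the fingertips stand 11 mm ahead of it and the grasp point (between the pads) lies 8 mm behind it; z points along the fingers, y is the direction in which the jaws open and shut (so a half turn about z gives the same grasp; the last joint's range is limited). The gripper opens to 85 mm and grips with 20 to 120 N. Pads are 22 mm wide; open, the fingers measure 114 mm over their backs; the gripper's body (76 mm by 85 mm) begins 54 mm behind the grasp point. The pads swing forward as they close: fully open they stand 13 mm farther back than shut.
Start: joints at [1.071, 0.276, 1.505, -0, 1.361, -0.121], TCP at [0.213, 0.534, 0.242] pointing down, gripper open.
Joint ranges: [-2.89, 2.89], [-0.75, 2.08], [0.22, 2.7], [-1.18, 4.32], [0.11, 2.71], [-2.7, 2.7]. Speed limits (rad/s): [2.57, 2.57, 3.14, 3.14, 3.14, 3.14].

## Interface

Orientations are given as a unit quaternion [w, x, y, z].
In Python, from workcell import arm, viewer gives the robot as it stands.
- The arm moves only by the tool arm_command, never from a script. Its argument "steps" is a list of rows, each a list of 3 entries, a list of its own where there are three numbers: the turn, a rotation vector about the tool's x, y, z in rad, then the shift along the tool's x, y, z in mm, then the opening, from 0 (shut) to 1 (fully open). In form: [[[wx, wy, wz], [dx, dy, dz], jaw], ...]. A call has 1 to 8 rows; each row is the pose to reach, as a shift and turn from the pose measured when the call began, along the tool's axes at that moment; what a row does not reach only later rows make up. A row lasts 1/10 s, in which the tool goes at most 50 mm and 8.59 degrees, less where a joint would pass 70% of its speed; a pose out of reach is approached as far as the arm can. A call with a gripper value outside its range is refused whole. The fingers move at their own pace and stop on an object; "grip_force" is the grip in N (left out, the last holds). Time passes only in rows, so rows that repeat a pose let the fingers close. It gives the time, the measured TCP pose, the force and the opening at its end, in the units of the state.
- arm.get_obs(): the state, without advancing time (a new reading comes with each control period).
- viewer.camera(name): name is "scene" or "top"; returns a dict with "img" (400x640x3 uint8, red, green, blue), "z_map" (400x640 float32, m along the optical axis (not along the pixel's ray), 0 where there is no reading), "fx", "fy", "cx", "cy" (pixels), "dist_coeffs" ([k1, k2, p1, p2, k3] as OpenCV has them; the pictures are not rectified), "extrinsics" (4x4, takes a point from camera to world coordinates). Camera axes: x right, y down, z forward; pixel columns grow to the right and rows downward; lengths in m; the calibration is good to about 2 mm. A picture is of the moment at which its call begins.
- arm.close_job(): hands the job in, once; it reports no verdict.
The state is a dict: "time_s": time; "q": joint angles; "joint_vel": joint speeds; "effort": joint torques, N m; "tool_pos": TCP position; "tool_rot": TCP orientation; "ft_force": force on the tool from outside, world axes, zero at the start; "wrist_torque": the same for the moment, N m; "opening": opening from 0.0 (shut) to 1.0 (fully open).
Only numpy, scipy, OpenCV 4.12 (cv2) and the standard library are available. Lean on these libraries where they do the work, as an engineer would, in place of code of your own. Each camera call takes 0.05 s, during which the arm holds its last target.

## Task

Stand the aluminium bearing cap flat on the bed of the blue cam vice, about the middle between the steel jaws, and let go of it; then push the red handle of the vice's lever through its quarter turn until it is fully home against the end stop, so that the cap is clamped, and take the hand away. Push the handle with shut fingers instead of gripping it, and gently, never with more than 28 N; do not disturb the steel cup, the oil can or the spanner.

Things in the scene. Friction and masses are not known exactly. Their poses are not given: they have to be found in the camera images.
- cap_center (a point): Centre, 24 mm over the underside, of the loose bearing cap: aluminium-coloured block 56 mm long (its x), 30 mm thick (y), 48 mm tall (z), a half-round arch of radius 17 mm through its foot along y, two dark bolt holes in its top. About 0.4 kg. Stands arch down at the start. Grip it by its ends (56 mm, fingers closing along x) or faces (30 mm, along y). A half turn about z makes no difference.
- vice: Fixed blue cam vice, bolted down; origin on the bench under the middle of its mouth. Base 100 mm along x, along y from -130 to +70 mm; its flat top, the bed, is 30 mm over the bench. Two steel jaws, 44 mm wide along x, rise 18 mm over the bed and clamp along y: fixed jaw's face at y = +20.5 mm, moving jaw's at y = -20.5 mm with the lever at angle 0.
- vice_bed (a point): Point on the bed in the middle of the open mouth, 30 mm above the origin of vice; axes as the vice's. The cap goes here, its underside on the bed, its 30 mm thickness along the vice's y and its 56 mm length along the vice's x, either way round.
- jaw: Moving steel jaw; origin at the foot of its clamping face, on the bed; axes as the vice's. As the lever turns it slides along the vice's +y in proportion, 13 mm in the quarter turn; it pushes the cap against the fixed jaw and from about 75 degrees on squeezes it on a spring (about 35 N at the stop), making the lever a little heavier there.
- lever: Lever with its cam; origin on the vertical pivot axis, 30 mm over the bench, at vice x = 0, y = -85 mm. Its own -x points along the bar to the handle. At angle 0 the bar points along the vice's -x; it turns counter-clockwise seen from above, 90 degrees, to point along the vice's -y, at the stop. It starts at 0 to 14 degrees and stays where it is left.
- lever_handle (a point): Middle of the red upright round handle, 95 mm from the pivot axis: diameter 20 mm, from 64 to 109 mm over the bench (this point 86.5 mm). The flat steel bar (14 mm wide) lies below it, 56 to 64 mm over the bench. Push the handle from the side. Turning takes about 8 N, up to 12 N as the cap is squeezed; the stop itself does not give, so more force than that means home.
- stop_pin (a point): Top of the lever's end stop, a yellow upright pin of 5 mm radius on the vice's base, 66 mm over the bench, at vice x = 12.5 mm, y = -122 mm. The bar's side rests against it when home.
- cap: The same bearing cap; origin at the centre of its underside, axes as for cap_center.
- sleeve: Bystander: open steel cup, 52 mm wide at the rim, 70 mm tall; origin at the centre of its underside.
- oiler: Bystander: green oil can, 68 mm wide, 85 mm tall, with a thin brass spout that rises to 138 mm and leans 33 mm out along its x; origin at the centre of its underside.
- spanner: Bystander: steel spanner lying flat, 170 mm long along its x; origin near its middle.
There are look-alikes about, which are no part of the job. Of the things like the cap, leave any that is pink; of the rest the smaller one is meant.

How it is judged:
On the way, in this order (a step that is already met when the one before it is completed fails the run):
1. the cap stands flat on the bed between the jaws, let go, with the lever still open (z of cap_center in the frame of vice between 0.051 and 0.057 m and x of cap_center in the frame of vice between -0.015 and 0.015 m and y of cap_center in the frame of vice between -0.012 and 0.012 m and contact force between the fingers and cap below 0.2 N and x of lever_handle in the frame of vice below -0.05 m), for 0.2 s.
2. the lever is fully home against its stop (x of lever_handle in the frame of vice above -0.002 m), for 0.1 s.
At the end, for the whole second after the job is handed in: The lever is home: its handle within 2 mm (measured along its arc) of the end stop; the moving jaw presses the cap with more than 8 N; the cap stands on the bed (3 mm), upright (3.4 degrees), within 15 mm of the middle along the jaws and between them, at rest; the hand touches nothing (x of lever_handle in the frame of vice above -0.002 m and contact force between jaw and cap above 8 N and z of cap_center in the frame of vice between 0.051 and 0.057 m and x of cap_center in the frame of vice between -0.015 and 0.015 m and y of cap_center in the frame of vice between -0.012 and 0.012 m and angle between cap_center's own z axis and vertical below 0.06 rad and linear speed of cap below 0.02 m/s).
It fails at once if the lever is pushed, or gripped, with more than 28 N (contact force between the fingers and lever above 28 N).
It fails at once if the arm leans on the lever with something other than the fingers (contact force between the arm and lever above 28 N).
It fails at once if the steel cup is disturbed by more than 20 mm (distance of sleeve from where it was at the start of the episode above 0.02 m).
It fails at once if the oil can is disturbed by more than 20 mm (distance of oiler from where it was at the start of the episode above 0.02 m).
It fails at once if the spanner is disturbed by more than 20 mm (distance of spanner from where it was at the start of the episode above 0.02 m).
It also fails if it takes over 72 s, if anything falls off the work surface, if the arm or the gripper's body presses on something with over 40 N, if the wrist force passes 120 N, or if a joint passes its speed limit or range.

## Working session

There is one attempt and no reset: what is moved stays moved. The work goes in short steps, Python scripts to look and compute and a tool call to move; the robot and the scene stay as the last step left them, time stands still between calls to the robot, and variables do not carry over. Pictures are saved under pics/ and viewed, and the job is handed in when it is done.

Besides the shell and the picture viewer there is one more tool, called after ">>>" as name(argument=value, ...) on one line, values as JSON. arm_command: Moves the arm, as the interface text tells. Its arguments: {"type":"object","properties":{"steps":{"type":"array"},"grip_force":{"type":"number"}},"required":["steps"]}

```bash
mkdir -p pics; ls; python3 - <<'E'
from workcell import arm, viewer
import cv2, numpy as np
print(arm.get_obs())
for n in ["scene","top"]:
    c=viewer.camera(n); cv2.imwrite(f"pics/{n}0.png",c["img"][...,::-1])
    np.savez(f"{n}0.npz",**{k:np.array(v) for k,v in c.items()})
    print(n,c["fx"],c["fy"],c["cx"],c["cy"],c["dist_coeffs"],np.round(c["extrinsics"],4).tolist())
E
```

```text
pics
{'time_s': 0.0, 'q': array([ 1.07099878e+00,  2.76606418e-01,  1.50614171e+00, -1.49863912e-05,
        1.36068837e+00, -1.21069524e-01]), 'joint_vel': array([ 0.0005364 , -0.00115893,  0.0005582 , -0.00078045, -0.00043308,
       -0.00175418]), 'effort': array([ 8.79077306e-04, -4.16764426e+01, -2.45811385e+01,  2.52206910e-04,
        1.06239933e-02,  2.11664747e-05]), 'tool_pos': array([0.21240149, 0.53378491, 0.24142975]), 'tool_rot': array([-2.74644690e-04,  1.88232692e-01,  9.82124027e-01, -8.80095178e-04]), 'ft_force': array([ 0.32343504, -0.72235454, -1.29602828]), 'wrist_torque': array([ 0.02094009, -0.08275425,  0.00993593]), 'opening': 0.9994628600015959}
scene 475.83947763328985 475.83947763328985 317.30413538515916 200.14952526676166 [-0.09017029  0.          0.          0.          0.        ] [[0.3563, 0.4986, -0.7902, 1.3861], [0.9343, -0.1828, 0.306, -0.2936], [0.0081, -0.8474, -0.5309, 0.6058], [0.0, 0.0, 0.0, 1.0]]
top 458.4526437330211 458.4526437330211 322.53556911512754 202.54102368355518 [-0.03624121  0.          0.          0.          0.        ] [[0.1304, -0.9685, 0.2121, 0.3833], [-0.9915, -0.1278, 0.0258, -0.0097], [0.0021, -0.2136, -0.9769, 1.0953], [0.0, 0.0, 0.0, 1.0]]
```

View pics/scene0.png

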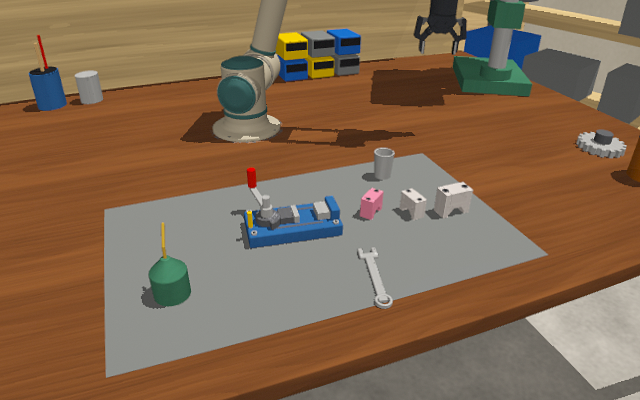

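View pics/top0.png

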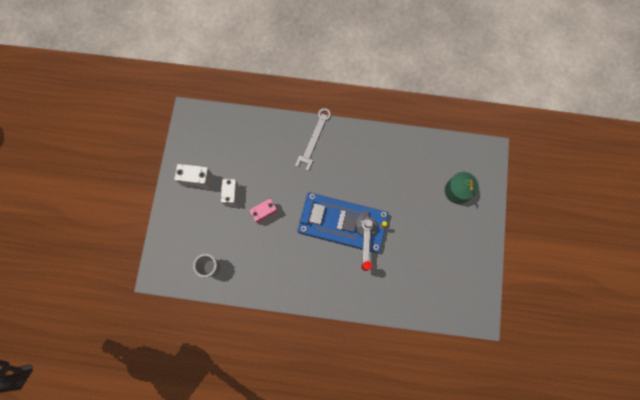

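```bash
cat > h.py <<'E'
import cv2, numpy as np
def load(n): return {k:v for k,v in np.load(n).items()}
def grab(n,tag):
    from workcell import viewer
    c=viewer.camera(n); cv2.imwrite(f"pics/{tag}.png",c["img"][...,::-1])
    c={k:np.array(v) for k,v in c.items()}; np.savez(tag+".npz",**c); return c
def K(c): return np.array([[c["fx"],0,c["cx"]],[0,c["fy"],c["cy"]],[0,0,1]],float)
def cast(c,uv,z):
    n=cv2.undistortPoints(np.array(uv,float).reshape(-1,1,2),K(c),c["dist_coeffs"])[:,0]
    d=np.c_[n,np.ones(len(n))]@c["extrinsics"][:3,:3].T; o=c["extrinsics"][:3,3]
    return o+d*((z-o[2])/d[:,2])[:,None]
def pts(c,mask):
    v,u=np.nonzero(mask&(c["z_map"]>0)); uv=np.c_[u,v].astype(float)
    n=cv2.undistortPoints(uv.reshape(-1,1,2),K(c),c["dist_coeffs"])[:,0]
    p=np.c_[n,np.ones(len(n))]*c["z_map"][v,u][:,None]
    return uv,p@c["extrinsics"][:3,:3].T+c["extrinsics"][:3,3]
def proj(c,P):
    E=np.linalg.inv(c["extrinsics"]); r,_=cv2.Rodrigues(E[:3,:3])
    return cv2.projectPoints(np.array(P,float).reshape(-1,1,3),r,E[:3,3],K(c),c["dist_coeffs"])[0][:,0]
E
python3 - <<'E'
from h import *
np.set_printoptions(suppress=True,precision=4)
c=load("top0.npz"); hsv=cv2.cvtColor(c["img"],cv2.COLOR_RGB2HSV)
roi=np.zeros((400,640),bool); 
def R(a,b,x,y):
    m=roi.copy(); m[y:b,x:a]=True; return m  # x..a , y..b
blue=(cv2.inRange(hsv,(100,120,40),(130,255,255))>0)&R(400,260,290,185)
uv,P=pts(c,blue); print("blue z",np.percentile(P[:,2],[5,25,50,75,95]))
r=cv2.minAreaRect(P[(abs(P[:,2]-.03)<.006),:2].astype(np.float32)); print("rect depth",r, cv2.boxPoints(r))
# cast
W=cast(c,uv,.03); r=cv2.minAreaRect(W[:,:2].astype(np.float32)); print("rect cast",r,cv2.boxPoints(r))
for nm,m,z in [("red",(cv2.inRange(hsv,(0,180,120),(6,255,255))>0)&R(380,275,355,255),.109),
 ("yel",(cv2.inRange(hsv,(20,150,120),(35,255,255))>0)&R(395,235,375,215),.066)]:
    uv,P=pts(c,m); print(nm,len(uv),uv.mean(0),P.mean(0),P[:,2].max(),cast(c,[uv.mean(0)],z))
for nm,box in [("small",R(242,208,215,174)),("large",R(212,190,170,160))]:
    uv,P=pts(c,box); s=(P[:,2]>.04); 
    r=cv2.minAreaRect(P[s,:2].astype(np.float32)); print(nm,P[:,2].max(),np.median(P[s,2]),s.sum(),r)
    m=(c["img"].min(2)>165)&box; cnt,_=cv2.findContours(m.astype(np.uint8),0,1); k=max(cnt,key=cv2.contourArea)
    W=cast(c,k[:,0],.048); r=cv2.minAreaRect(W[:,:2].astype(np.float32)); print(" cast",r)
x=cv2.resize(c["img"][150:290,160:400],None,fx=3.3,fy=3.3,interpolation=cv2.INTER_CUBIC); cv2.imwrite("pics/crop0.png",x[...,::-1])
s=load("scene0.npz"); x=cv2.resize(s["img"][150:260,225:485],None,fx=3,fy=3,interpolation=cv2.INTER_CUBIC); cv2.imwrite("pics/crop1.png",x[...,::-1])
E
```

```text
blue z [0.0272 0.0291 0.0307 0.0323 0.0566]
rect depth ((0.5749247074127197, -0.035120122134685516), (0.19763244688510895, 0.0986156091094017), 83.28945922851562) [[ 0.5144 -0.1275]
 [ 0.6123 -0.139 ]
 [ 0.6354  0.0573]
 [ 0.5375  0.0688]]
rect cast ((0.5743508338928223, -0.03489937633275986), (0.1973288208246231, 0.09858022630214691), 83.12261199951172) [[ 0.5136 -0.127 ]
 [ 0.6115 -0.1388]
 [ 0.6351  0.0572]
 [ 0.5372  0.069 ]]
red 55 [366.7455 265.2909] [ 0.4734 -0.0955  0.1091] 0.114741604160437 [[ 0.4735 -0.0955  0.109 ]]
yel 18 [383.9444 223.8889] [ 0.576  -0.1279  0.0644] 0.07052225221949127 [[ 0.5757 -0.1277  0.066 ]]
small 0.05462840510708622 0.04872079125423978 322 ((0.6102185249328613, 0.24348074197769165), (0.057176534086465836, 0.0313584990799427), 6.014832973480225)
 cast ((0.6114861369132996, 0.24368469417095184), (0.05337243527173996, 0.03036661446094513), 7.478466987609863)
large 0.07056583177977638 0.06282058316351269 580 ((0.6367574334144592, 0.3334977626800537), (0.0723048597574234, 0.039991118013858795), 89.9501953125)
 cast ((0.6410747170448303, 0.3394402861595154), (0.03950519114732742, 0.07274480164051056), 0.6413050293922424)
```

View pics/crop0.png

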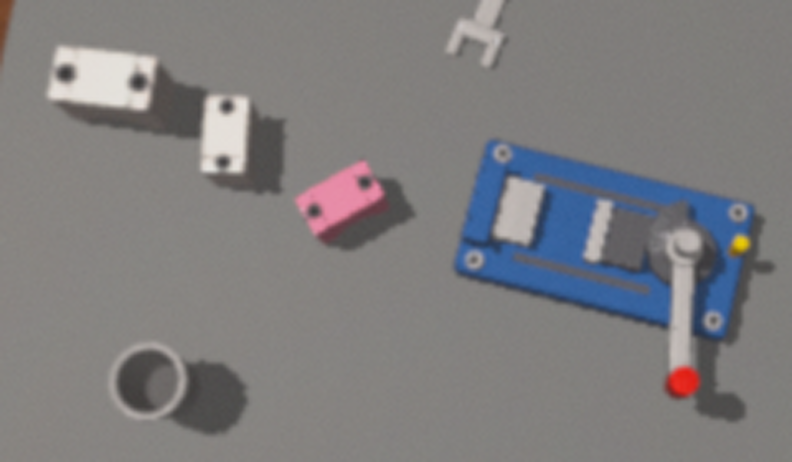

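View pics/crop1.png

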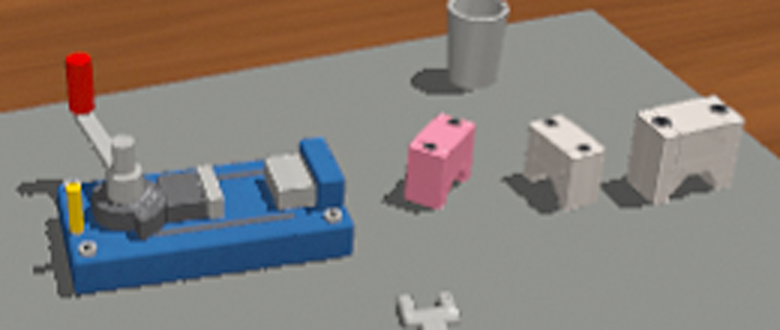

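```bash
python3 - <<'E'
from h import *
np.set_printoptions(suppress=True,precision=4)
def dark(c,x0,y0,x1,y1,nm):
    g=c["img"][y0:y1,x0:x1].max(2).astype(int); print(nm); 
    m=(g<110).astype(np.uint8); n,l,s,ce=cv2.connectedComponentsWithStats(m)
    w=np.clip(150-g,0,None)
    for i in range(1,n):
        a=(l==i); a=cv2.dilate(a.astype(np.uint8),np.ones((3,3)))>0; yy,xx=np.nonzero(a); ww=w[yy,xx]
        uv=[(xx*ww).sum()/ww.sum()+x0,(yy*ww).sum()/ww.sum()+y0]; print(s[i,4],uv,cast(c,[uv],.048)[0])
dark(load("top0.npz"),220,176,237,206,"top"); dark(load("scene0.npz"),399,186,426,205,"scene")
t=load("top0.npz");g=t["img"].max(2); 
E
```

```text
top
21 [np.float64(220.55533980582524), np.float64(181.36763754045307)] [0.6299 0.2637 0.048 ]
6 [np.float64(228.28968253968253), np.float64(181.71428571428572)] [0.6315 0.2454 0.048 ]
72 [np.float64(232.51646932185145), np.float64(199.06307857911733)] [0.5913 0.2282 0.048 ]
7 [np.float64(227.13545816733068), np.float64(198.79681274900398)] [0.5903 0.2409 0.048 ]
scene
5 [np.float64(407.99310344827586), np.float64(190.26666666666668)] [0.5876 0.2389 0.048 ]
4 [np.float64(419.2110552763819), np.float64(198.78643216080403)] [0.6288 0.2438 0.048 ]
```

```bash
cat >> h.py <<'E'
from scipy.spatial.transform import Rotation as Ro
V0=np.array([.5781,-.0052]); VY=np.deg2rad(-6.8)
def v2w(x,y): c,s=np.cos(VY),np.sin(VY); return V0+np.array([c*x-s*y,s*x+c*y])
def w2v(p): c,s=np.cos(VY),np.sin(VY); d=np.asarray(p)[:2]-V0; return np.array([c*d[0]+s*d[1],-s*d[0]+c*d[1]])
def go(xy,z,yawdeg):
    "yaw of tool y axis in world; tool z down; prints turn and shift"
    from workcell import arm
    o=arm.get_obs(); R0=Ro.from_quat(o["tool_rot"],scalar_first=True)
    best=None
    for k in (0,180):
        a=np.deg2rad(yawdeg+k); y=np.array([np.cos(a),np.sin(a),0]); zz=np.array([0,0,-1.]); x=np.cross(y,zz)
        r=(R0.inv()*Ro.from_matrix(np.c_[x,y,zz])).as_rotvec()
        if best is None or np.linalg.norm(r)<np.linalg.norm(best): best=r
    sh=R0.inv().apply(np.r_[xy,z]-o["tool_pos"])*1000
    print("turn",best.round(3).tolist(),"shift",sh.round(1).tolist(),"t",o["time_s"],"q",o["q"].round(2),"F",o["ft_force"].round(1),"open",round(o["opening"],3),"pos",o["tool_pos"].round(4))
E
python3 - <<'E'
from h import *
go([.610,.2428],.12,6.5)
E
```

```text
turn [-0.002, 0.001, 1.079] shift [-477.0, -123.2, 121.6] t 0.1 q [ 1.07  0.28  1.51  0.    1.36 -0.12] F [-0.  -0.3 -0.2] open 1.003 pos [0.2124 0.5338 0.2415]
```

>>> arm_command(steps=[[[0,0,0.54],[-240,-62,30],1],[[0,0,0.54],[-240,-62,30],1],[[0,0,0.54],[-240,-62,30],1],[[0,0,0.54],[-240,-62,30],1],[[0,0,0.54],[-240,-62,30],1],[[0,0,1.079],[-477,-123,60],1],[[0,0,1.079],[-477,-123,60],1],[[0,0,1.079],[-477,-123,60],1]], grip_force=40)

```text
time_s: 0.9
tool_pos: [0.5339, 0.2981, 0.1927]
tool_rot: [-0.0, 0.635, 0.773, -0.001]
ft_force: [0.3, 2.1, 0.1]
opening: 0.997
```

```bash
python3 - <<'E'
from h import *
go([.610,.2428],.12,6.5)
E
```

```text
turn [-0.002, 0.001, 0.082] shift [-68.9, 64.1, 72.7] t 0.9 q [ 0.4   0.36  1.5  -0.    1.28  0.2 ] F [0.3 2.1 0.1] open 0.997 pos [0.5339 0.2981 0.1927]
```

>>> arm_command(steps=[[[0,0,0.082],[-69,64,40],1],[[0,0,0.082],[-69,64,72],1],[[0,0,0.082],[-69,64,72],1],[[0,0,0.082],[-69,64,72],1],[[0,0,0.082],[-69,64,72],1]])

```text
time_s: 1.4
tool_pos: [0.609, 0.2435, 0.1207]
tool_rot: [-0.001, 0.666, 0.746, -0.001]
ft_force: [0.3, 0.7, 0.2]
opening: 0.998
```

```bash
python3 - <<'E'
from h import *
go([.610,.2428],.022,6.5)
grab("top","top1");grab("scene","scene1")
E
```

```text
turn [-0.003, 0.001, 0.0] shift [-0.7, 1.3, 98.7] t 1.4 q [0.27 0.48 1.5  0.   1.17 0.16] F [0.3 0.7 0.2] open 0.998 pos [0.609  0.2435 0.1207]
```

View pics/scene1.png

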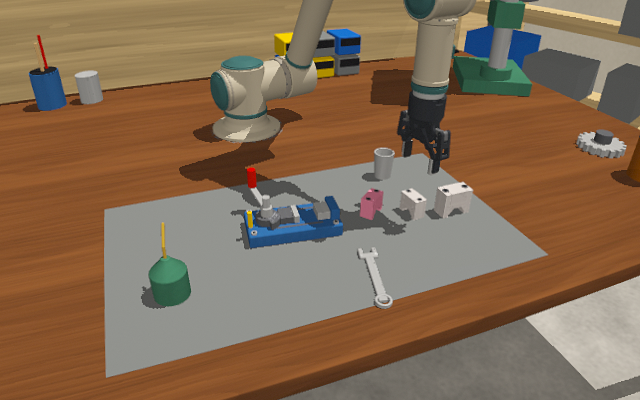

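The hand stands above the small white cap (413,204), with its fingers at about (405,150) and (440,165) in line with the cap's length. I'll lower it and grip.

>>> arm_command(steps=[[[0,0,0],[-1,1,40],1],[[0,0,0],[-1,1,70],1],[[0,0,0],[-1,1,98],1],[[0,0,0],[-1,1,98],1],[[0,0,0],[-1,1,98],1]])

```text
time_s: 2.0
tool_pos: [0.6105, 0.2447, 0.0259]
tool_rot: [0.0, 0.665, 0.747, 0.001]
ft_force: [0.1, 0.2, 1.0]
opening: 1.0
```

>>> arm_command(steps=[[[0,0,0],[0,0,0],0.4],[[0,0,0],[0,0,0],0.4],[[0,0,0],[0,0,0],0.4],[[0,0,0],[0,0,0],0.4],[[0,0,0],[0,0,0],0.4],[[0,0,0],[0,0,0],0.4],[[0,0,0],[0,0,0],0.4],[[0,0,0],[0,0,0],0.4]], grip_force=40)

```text
time_s: 2.8
tool_pos: [0.6115, 0.2455, 0.0286]
tool_rot: [0.001, 0.665, 0.747, 0.002]
ft_force: [-1.0, 0.6, 5.6]
opening: 0.648
```

>>> arm_command(steps=[[[0,0,0],[0,0,-30],0.4],[[0,0,0],[0,0,-70],0.4],[[0,0,0],[0,0,-110],0.4],[[0,0,0],[0,0,-110],0.4],[[0,0,0],[0,0,-110],0.4]])

```text
time_s: 3.3
tool_pos: [0.6112, 0.2453, 0.14]
tool_rot: [0.002, 0.665, 0.747, 0.003]
ft_force: [-0.1, -0.4, -3.8]
opening: 0.644
```

```bash
python3 - <<'E'
from h import *
go(v2w(0,0),.13,-6.8)
c=grab("top","top2");c=grab("scene","scene2")
x=cv2.resize(c["img"][100:240,240:480],None,fx=3.3,fy=3.3,interpolation=cv2.INTER_CUBIC); cv2.imwrite("pics/crop2.png",x[...,::-1])
E
```

```text
turn [0.007, -0.003, 0.235] shift [-245.0, -62.1, 9.1] t 3.3 q [0.28 0.46 1.47 0.   1.2  0.16] F [-0.1 -0.4 -3.8] open 0.644 pos [0.6112 0.2453 0.14  ]
```

View pics/crop2.png

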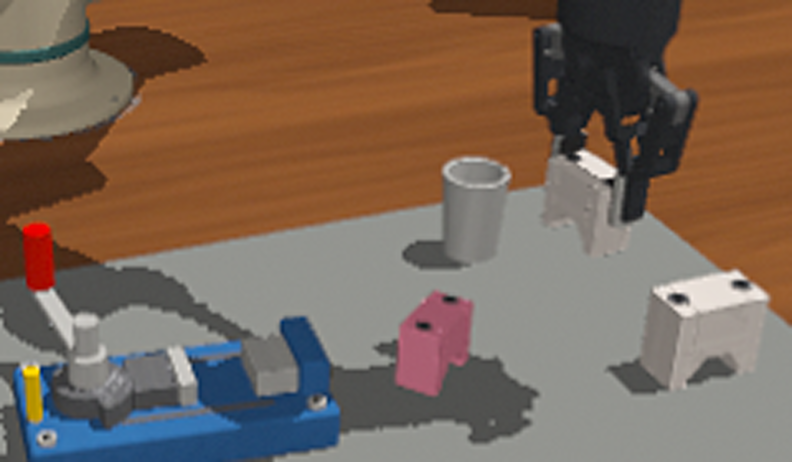

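```bash
python3 - <<'E'
from h import *
np.set_printoptions(suppress=True,precision=4)
c=load("scene0.npz"); hsv=cv2.cvtColor(c["img"],cv2.COLOR_RGB2HSV)
m=(cv2.inRange(hsv,(100,120,40),(130,255,255))>0); r=np.zeros_like(m); r[190:250,235:350]=1; m&=r
uv,P=pts(c,m); s=abs(P[:,2]-.03)<.004
q=cv2.minAreaRect(P[s,:2].astype(np.float32)); print(q, cv2.boxPoints(q))
C=np.array(q[0]); print("scene vice centre in vice frame", w2v(C)," expected (0,-.03)")
# distinct hull of blue silhouettes; bolt heads / pin / handle
for nm,lo,hi,(x0,y0,x1,y1) in [("red",(0,180,80),(6,255,255),(240,160,265,195)),("yel",(20,150,100),(35,255,255),(240,200,262,235))]:
    mm=cv2.inRange(hsv,lo,hi)>0; b=np.zeros_like(mm); b[y0:y1,x0:x1]=1; mm&=b
    uv,P=pts(c,mm); print(nm,P[:,:2].mean(0),P[:,2].min(),P[:,2].max(),"vice",w2v(P.mean(0)))
    ax=uv[:,0].mean(); 
c=load("scene2.npz"); g=c["img"].max(2).astype(int); print(c["img"].shape)
mm=np.zeros(g.shape,bool); mm[140:182,400:436]=1; mm&=c["img"].min(2)>100
uv,P=pts(c,mm); print(len(P),P.min(0),P.max(0),np.median(P,0))
x=cv2.resize(c["img"][135:185,395:445],None,fx=12,fy=12,interpolation=cv2.INTER_NEAREST); cv2.imwrite("pics/crop3.png",x[...,::-1])
x=cv2.resize(load("top2.npz")["img"][150:250,180:300],None,fx=6,fy=6,interpolation=cv2.INTER_NEAREST); cv2.imwrite("pics/crop4.png",x[...,::-1])
E
```

```text
((0.5793610215187073, -0.03965824097394943), (0.1978173851966858, 0.10245887190103531), 83.76598358154297) [[ 0.5177 -0.1324]
 [ 0.6195 -0.1435]
 [ 0.641   0.0531]
 [ 0.5392  0.0642]]
scene vice centre in vice frame [ 0.0053 -0.0341]  expected (0,-.03)
red [ 0.4795 -0.0996] -0.002344413767349174 0.11089844331003901 vice [-0.0868 -0.1055]
yel [ 0.5799 -0.1311] 0.028660171952652913 0.06776842958271567 vice [ 0.0167 -0.1248]
(400, 640, 3)
1000 [ 0.3007  0.2198 -0.0031] [0.6471 0.448  0.1686] [0.5926 0.2439 0.1189]
```

View pics/crop3.png

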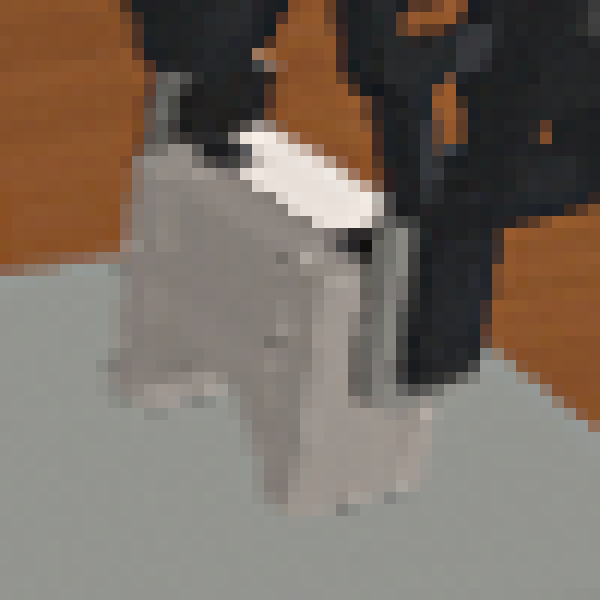

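View pics/crop4.png

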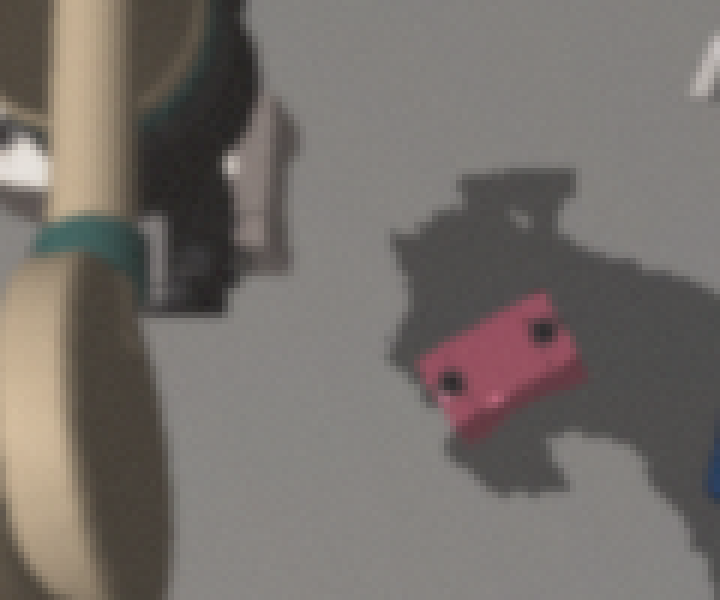

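```bash
python3 - <<'E'
from h import *
go(v2w(0,.0024),.13,-6.8)
E
```

```text
turn [0.001, -0.001, 0.235] shift [-242.4, -59.7, 6.7] t 3.4 q [0.28 0.46 1.48 0.   1.2  0.16] F [-0.6  0.5 -4.6] open 0.649 pos [0.6095 0.2448 0.137 ]
```

>>> arm_command(steps=[[[0,0,0.08],[-80,-20,4],0.4],[[0,0,0.16],[-160,-40,6],0.4],[[0,0,0.235],[-242,-60,7],0.4],[[0,0,0.235],[-242,-60,7],0.4],[[0,0,0.235],[-242,-60,7],0.4],[[0,0,0.235],[-242,-60,7],0.4],[[0,0,0.235],[-242,-60,7],0.4],[[0,0,0.235],[-242,-60,7],0.4]])

```text
time_s: 4.2
tool_pos: [0.5774, -0.0018, 0.1285]
tool_rot: [-0.001, 0.748, 0.664, 0.0]
ft_force: [0.0, 0.6, -3.0]
opening: 0.65
```

>>> arm_command(steps=[[[0,0,0],[0,0,0],0.4],[[0,0,0],[0,0,0],0.4]])

```text
time_s: 4.4
tool_pos: [0.5771, -0.0003, 0.128]
tool_rot: [-0.002, 0.747, 0.665, 0.0]
ft_force: [0.5, 0.4, -3.1]
opening: 0.649
```

```bash
python3 - <<'E'
from h import *
go(v2w(0,.0024),.11,-6.8)
go(v2w(0,.0024),.11,-6.8)
c=grab("top","top3");
x=cv2.resize(c["img"][165:275,280:410],None,fx=5,fy=5,interpolation=cv2.INTER_CUBIC); cv2.imwrite("pics/crop5.png",x[...,::-1])
c=grab("scene","scene3")
x=cv2.resize(c["img"][120:250,230:370],None,fx=4.5,fy=4.5,interpolation=cv2.INTER_CUBIC); cv2.imwrite("pics/crop6.png",x[...,::-1])
E
```

```text
turn [-0.003, -0.002, 0.002] shift [-2.4, 1.6, 17.9] t 4.4 q [-0.12  0.37  1.67  0.    1.11 -0.01] F [ 0.5  0.4 -3.1] open 0.649 pos [ 5.771e-01 -3.000e-04  1.280e-01]
turn [-0.003, -0.002, 0.002] shift [-2.4, 1.6, 17.9] t 4.4 q [-0.12  0.37  1.67  0.    1.11 -0.01] F [ 0.5  0.4 -3.1] open 0.649 pos [ 5.771e-01 -3.000e-04  1.280e-01]
```

View pics/crop5.png

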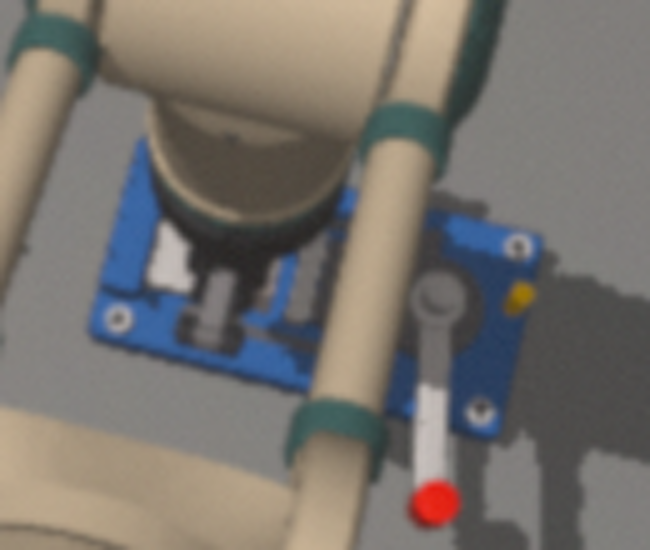

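View pics/crop6.png

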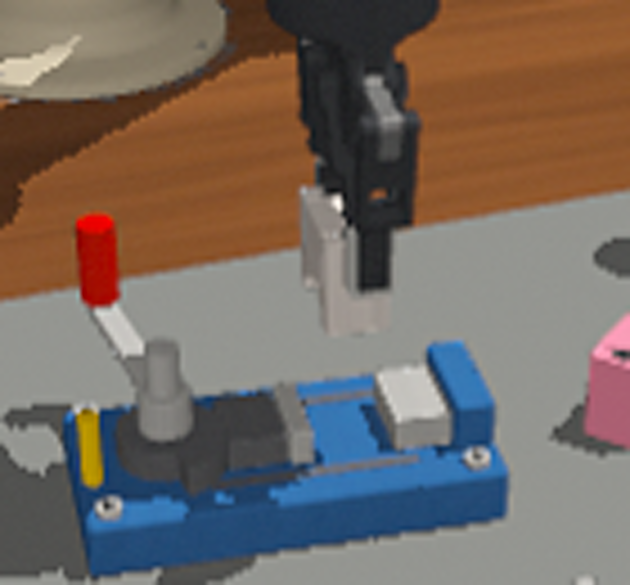

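```bash
python3 - <<'E'
from h import *
np.set_printoptions(suppress=True,precision=1)
c=load("scene3.npz")
def q(nm,x,y,z): 
    p=proj(c,[[*v2w(x,y),z]])[0]; print(nm,p,"crop6",(p-[230,120])*4.5)
q("fixjaw top corner",.022,.0205,.048); q("fixjaw foot",.022,.0205,.03)
q("pin",.0125,-.122,.066); q("base corner",.05,-.13,.03); q("base corner",.05,.07,.03);q("movjaw",.022,-.0205+.0015,.048)
for y in(-.015,.015): q("cap bottom",.028,y,.0994)
q("cap bottom far",-.028,-.015,.0994); q("cap top",-.028,-.015,.1474)
E
```

```text
fixjaw top corner [318.4 212.4] crop6 [397.7 415.9]
fixjaw foot [318.3 219.4] crop6 [397.4 447.4]
pin [250.2 211.5] crop6 [ 90.9 411.7]
base corner [249.8 236.7] crop6 [ 89.2 525. ]
base corner [344.2 223.6] crop6 [514.  466.4]
movjaw [300.2 214.8] crop6 [315.8 426.7]
cap bottom [302.4 195.2] crop6 [326.  338.4]
cap bottom [316.7 193.4] crop6 [390.3 330.5]
cap bottom far [296.7 181.9] crop6 [300.3 278.4]
cap top [296.4 161.9] crop6 [298.8 188.4]
```

>>> arm_command(steps=[[[0,0,0],[-2.5,1.5,10],0.4],[[0,0,0],[-2.5,1.5,20],0.4],[[0,0,0],[-2.5,1.5,30],0.4],[[0,0,0],[-2.5,1.5,30],0.4],[[0,0,0],[-2.5,1.5,30],0.4],[[0,0,0],[-2.5,1.5,30],0.4]])

```text
time_s: 5.1
tool_pos: [0.5788, -0.0033, 0.0985]
tool_rot: [-0.001, 0.747, 0.665, 0.0]
ft_force: [-0.2, -0.1, -2.8]
opening: 0.644
```

```bash
python3 - <<'E'
from h import *
c=grab("scene","scene4")
go(v2w(0,.0024),.06,-6.8)
x=cv2.resize(c["img"][120:250,230:370],None,fx=4.5,fy=4.5,interpolation=cv2.INTER_CUBIC); cv2.imwrite("pics/crop7.png",x[...,::-1])
E
```

```text
turn [-0.001, -0.002, 0.002] shift [0.4, -0.6, 38.7] t 5.15 q [-0.13  0.4   1.71  0.    1.04 -0.01] F [-0.3  0.2 -2.7] open 0.647 pos [ 0.5789 -0.0033  0.0987]
```

View pics/crop7.png

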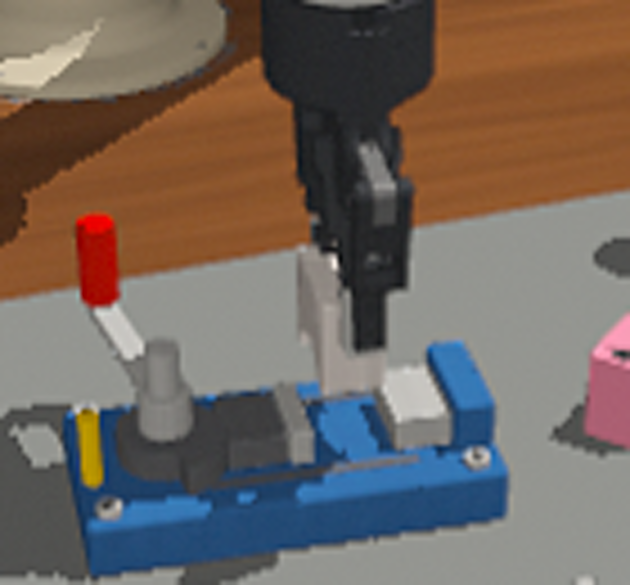

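>>> arm_command(steps=[[[0,0,0],[0,-0.5,8],0.4],[[0,0,0],[0,-0.5,16],0.4],[[0,0,0],[0,-0.5,24],0.4],[[0,0,0],[0,-0.5,32],0.4],[[0,0,0],[0,-0.5,35],0.4],[[0,0,0],[0,-0.5,35],0.4],[[0,0,0],[0,-0.5,35],0.4],[[0,0,0],[0,-0.5,35],0.4]])

```text
time_s: 5.95
tool_pos: [0.5788, -0.0033, 0.064]
tool_rot: [-0.001, 0.747, 0.665, 0.001]
ft_force: [0.1, -0.1, -3.6]
opening: 0.651
```

>>> arm_command(steps=[[[0,0,0],[0,0,1],0.4],[[0,0,0],[0,0,2],0.4],[[0,0,0],[0,0,2],0.4]])

```text
time_s: 6.25
tool_pos: [0.5787, -0.0033, 0.062]
tool_rot: [-0.001, 0.747, 0.665, 0.001]
ft_force: [-0.3, 0.4, -2.7]
opening: 0.647
```

>>> arm_command(steps=[[[0,0,0],[0,0,1],0.4],[[0,0,0],[0,0,2],0.4],[[0,0,0],[0,0,2],0.4]])

```text
time_s: 6.55
tool_pos: [0.5785, -0.0032, 0.0598]
tool_rot: [-0.001, 0.747, 0.665, 0.001]
ft_force: [-0.7, 0.0, -3.6]
opening: 0.651
```

>>> arm_command(steps=[[[0,0,0],[0,0,1],0.4],[[0,0,0],[0,0,1],0.4],[[0,0,0],[0,0,1],0.4]])

```text
time_s: 6.85
tool_pos: [0.5785, -0.0032, 0.0588]
tool_rot: [-0.001, 0.747, 0.665, 0.001]
ft_force: [-0.4, 0.5, -3.7]
opening: 0.644
```

>>> arm_command(steps=[[[0,0,0],[0,0,1],0.4],[[0,0,0],[0,0,1],0.4],[[0,0,0],[0,0,1],0.4]])

```text
time_s: 7.15
tool_pos: [0.5785, -0.0032, 0.0586]
tool_rot: [-0.001, 0.747, 0.665, 0.001]
ft_force: [-3.4, 0.3, 5.2]
opening: 0.651
```

```bash
python3 - <<'E'
from h import *
c=grab("scene","scene5")
go(v2w(0,.0024),.06,-6.8)
x=cv2.resize(c["img"][120:250,230:370],None,fx=4.5,fy=4.5,interpolation=cv2.INTER_CUBIC); cv2.imwrite("pics/crop8.png",x[...,::-1])
E
```

```text
turn [0.0, -0.002, 0.002] shift [0.4, -0.2, -1.4] t 7.2 q [-0.13  0.44  1.75  0.    0.95 -0.01] F [-2.2  0.7  5.6] open 0.649 pos [ 0.5785 -0.0032  0.0586]
```

View pics/crop8.png

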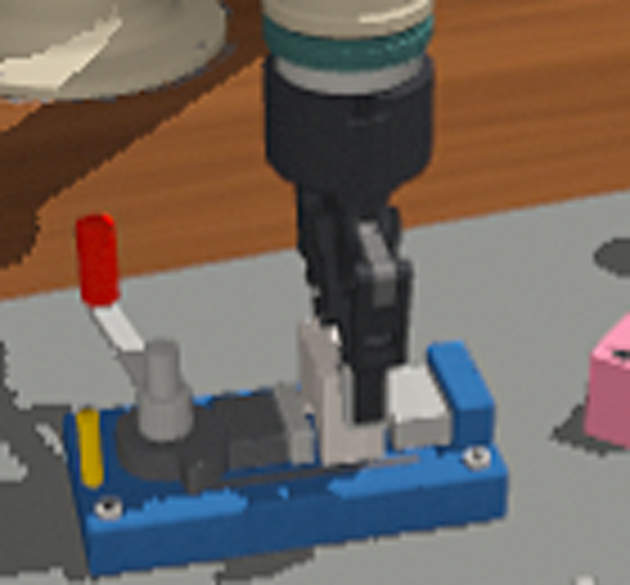

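The cap stands on the bed between the jaws, with its near end at crop (320–385, 455). The contact force was felt at the expected height, so I'll let go and lift off.

>>> arm_command(steps=[[[0,0,0],[0,0,0],0.95],[[0,0,0],[0,0,0],0.95],[[0,0,0],[0,0,0],0.95],[[0,0,0],[0,0,0],0.95],[[0,0,0],[0,0,0],0.95],[[0,0,0],[0,0,0],0.95]])

```text
time_s: 7.8
tool_pos: [0.5785, -0.0032, 0.0585]
tool_rot: [-0.001, 0.747, 0.665, 0.001]
ft_force: [-0.0, 0.0, -0.1]
opening: 0.953
```

>>> arm_command(steps=[[[0,0,0],[0,0,-20],0.95],[[0,0,0],[0,0,-50],0.95],[[0,0,0],[0,0,-90],0.95],[[0,0,0],[0,0,-120],0.95],[[0,0,0],[0,0,-120],0.95]])

```text
time_s: 8.3
tool_pos: [0.5816, -0.0038, 0.1835]
tool_rot: [0.003, 0.747, 0.665, 0.004]
ft_force: [0.0, -0.7, -0.5]
opening: 0.95
```

```bash
python3 - <<'E'
from h import *
c=grab("scene","scene6")
go(v2w(0,.0024),.06,-6.8)
x=cv2.resize(c["img"][120:250,230:370],None,fx=4.5,fy=4.5,interpolation=cv2.INTER_CUBIC); cv2.imwrite("pics/crop9.png",x[...,::-1])
c=grab("top","top6")
x=cv2.resize(c["img"][165:275,280:410],None,fx=5,fy=5,interpolation=cv2.INTER_CUBIC); cv2.imwrite("pics/crop10.png",x[...,::-1])
E
```

```text
turn [0.005, -0.002, 0.002] shift [0.4, -2.4, 121.0] t 8.35 q [-0.13  0.32  1.6   0.    1.22 -0.01] F [-0.4  0.9  0. ] open 0.951 pos [ 0.58   -0.0036  0.181 ]
```

View pics/crop9.png

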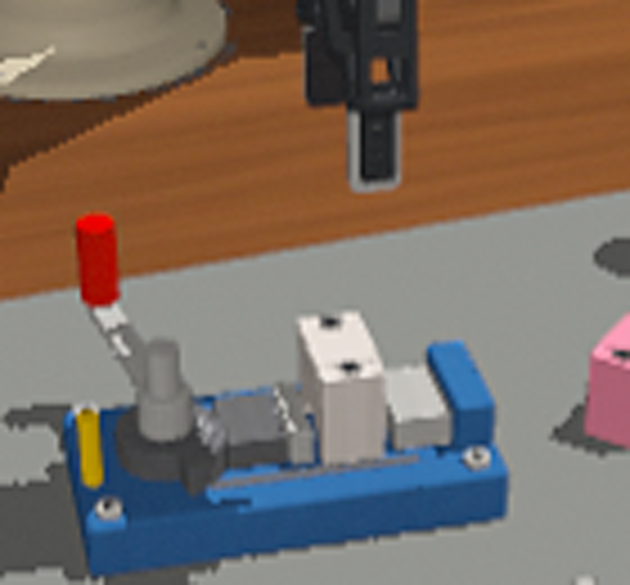

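View pics/crop10.png

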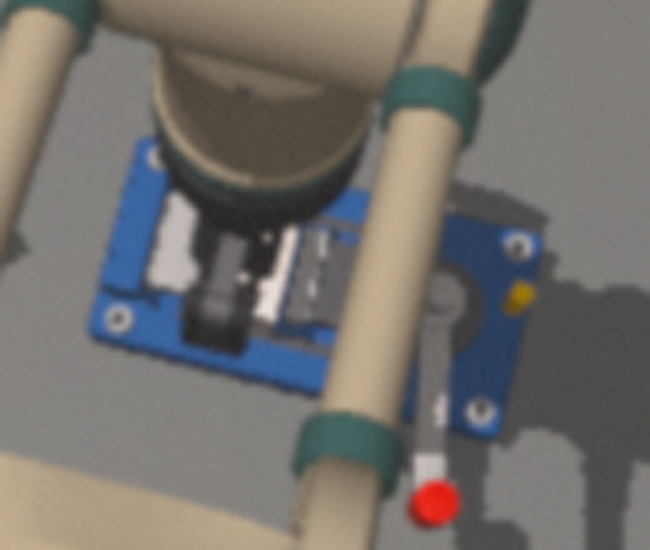

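```bash
cat >> h.py <<'E'
L=.095
def fpos(th,d):
    "finger centre (world xy) to touch handle at lever angle th deg, distance d behind handle centre along tangent"
    t=np.deg2rad(th); return v2w(-L*np.cos(t)-d*np.sin(t), -.085-L*np.sin(t)+d*np.cos(t))
def th_of(d=.021):
    from workcell import arm
    p=w2v(arm.get_obs()["tool_pos"])-[0,-.085]
    # |p|^2=L^2+d^2 ; angle
    a=np.degrees(np.arctan2(-p[1],-p[0])); return a+np.degrees(np.arctan2(d,L)), np.linalg.norm(p)
E
python3 - <<'E'
from h import *
print(th_of(.042),np.hypot(L,.042))
go(fpos(10.4,.042),.16,-6.8+10.4)
E
```

```text
(np.float64(-66.40046813839515), np.float64(0.08676751070934811)) 0.10387011119662865
turn [0.002, -0.002, -0.18] shift [-62.4, -101.6, 18.8] t 8.4 q [-0.13  0.32  1.6   0.    1.22 -0.01] F [ 0.2 -1.  -0.9] open 0.95 pos [ 0.5787 -0.0035  0.1791]
```

>>> arm_command(steps=[[[0,0,-0.06],[-21,-34,6],0],[[0,0,-0.12],[-42,-68,12],0],[[0,0,-0.18],[-62,-102,19],0],[[0,0,-0.18],[-62,-102,19],0],[[0,0,-0.18],[-62,-102,19],0],[[0,0,-0.18],[-62,-102,19],0],[[0,0,-0.18],[-62,-102,19],0],[[0,0,-0.18],[-62,-102,19],0]])

```text
time_s: 9.2
tool_pos: [0.4712, -0.0529, 0.1598]
tool_rot: [0.0, 0.684, 0.729, 0.001]
ft_force: [-0.9, -1.0, 0.1]
opening: -0.001
```

>>> arm_command(steps=[[[0,0,0],[0,0,0],0],[[0,0,0],[0,0,0],0],[[0,0,0],[0,0,0],0]])

```text
time_s: 9.5
tool_pos: [0.4713, -0.0528, 0.1597]
tool_rot: [0.0, 0.684, 0.729, 0.001]
ft_force: [0.3, 0.7, 0.5]
opening: 0.004
```

```bash
python3 - <<'E'
from h import *
c=grab("scene","scene7")
go(fpos(10.4,.040),.085,-6.8+10.4)
x=cv2.resize(c["img"][120:250,200:360],None,fx=4.5,fy=4.5,interpolation=cv2.INTER_CUBIC); cv2.imwrite("pics/crop11.png",x[...,::-1])
c=grab("top","top7")
x=cv2.resize(c["img"][165:295,270:430],None,fx=4.5,fy=4.5,interpolation=cv2.INTER_CUBIC); cv2.imwrite("pics/crop12.png",x[...,::-1])
E
```

```text
turn [0.002, -0.002, 0.001] shift [-2.9, -0.8, 74.7] t 9.55 q [-0.26  0.19  1.84  0.    1.11 -0.33] F [-0.1  0.5 -0.6] open 0.002 pos [ 0.4712 -0.0528  0.1597]
```

View pics/crop11.png

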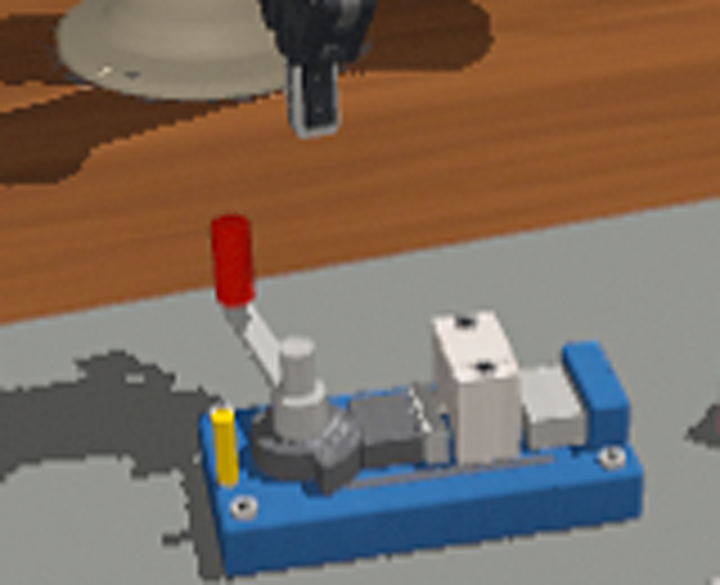

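View pics/crop12.png

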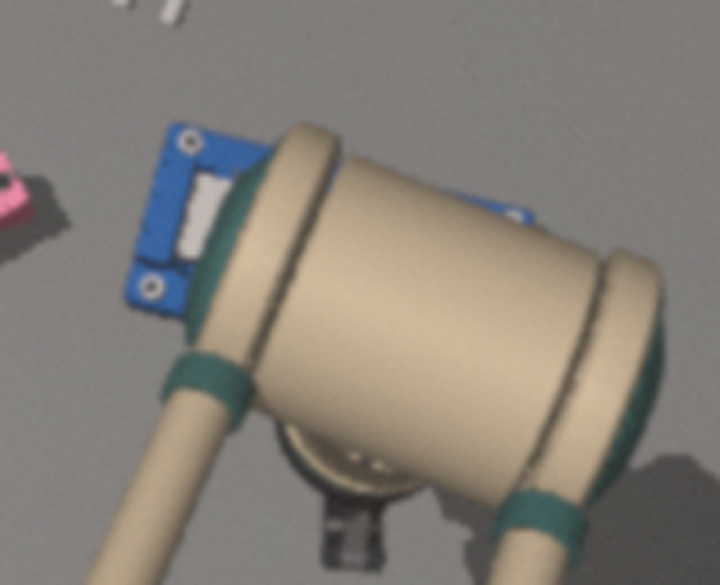

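The shut fingers (crop 315,110) hang on the fixed-jaw side of the red handle (crop 232,260) and the cap is upright. I'll lower the hand beside the handle.

>>> arm_command(steps=[[[0,0,0],[0,0,20],0],[[0,0,0],[0,0,45],0],[[0,0,0],[0,0,70],0],[[0,0,0],[-2,0,75],0],[[0,0,0],[-2,0,75],0],[[0,0,0],[-2,0,75],0],[[0,0,0],[-2,0,75],0]])

```text
time_s: 10.3
tool_pos: [0.4725, -0.055, 0.0859]
tool_rot: [0.001, 0.684, 0.729, 0.002]
ft_force: [1.4, -0.3, -1.0]
opening: -0.002
```

```bash
python3 - <<'E'
from h import *
c=grab("scene","scene8")
go(fpos(10.4,.024),.085,-6.8+10.4)
x=cv2.resize(c["img"][120:250,200:360],None,fx=4.5,fy=4.5,interpolation=cv2.INTER_CUBIC); cv2.imwrite("pics/crop13.png",x[...,::-1])
E
```

```text
turn [0.005, -0.001, 0.001] shift [-16.6, -1.8, 0.9] t 10.35 q [-0.26  0.27  1.95  0.    0.91 -0.33] F [ 0.2 -1.2  0.3] open 0.001 pos [ 0.4724 -0.055   0.0859]
```

View pics/crop13.png

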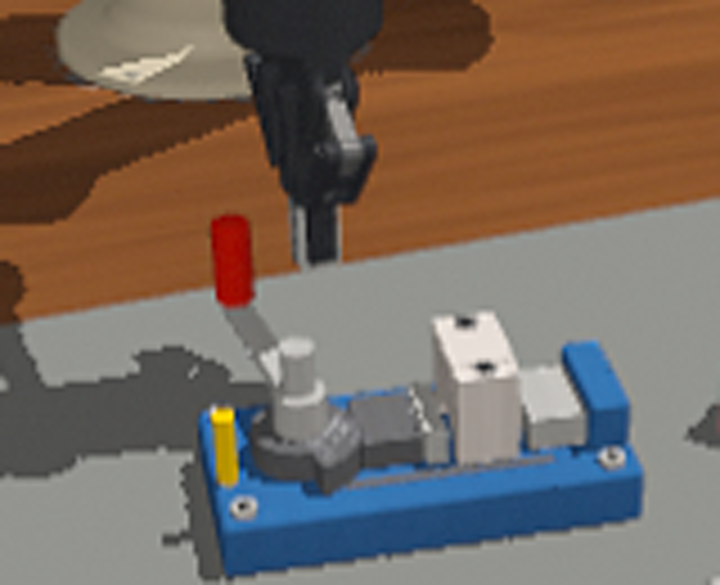

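>>> arm_command(steps=[[[0,0,0],[-5,-1,0.5],0],[[0,0,0],[-10,-2,1],0],[[0,0,0],[-14,-2,1],0],[[0,0,0],[-16.5,-2,1],0],[[0,0,0],[-16.5,-2,1],0]])

```text
time_s: 10.85
tool_pos: [0.4716, -0.0721, 0.0849]
tool_rot: [0.001, 0.684, 0.729, 0.002]
ft_force: [-0.1, -0.3, -0.1]
opening: 0.004
```

>>> arm_command(steps=[[[0,0,0],[-1,0,0],0],[[0,0,0],[-2,0,0],0],[[0,0,0],[-3,0,0],0],[[0,0,0],[-3,0,0],0]])

```text
time_s: 11.25
tool_pos: [0.4718, -0.0751, 0.0849]
tool_rot: [0.001, 0.684, 0.729, 0.002]
ft_force: [0.9, 0.0, -0.1]
opening: -0.002
```

```bash
python3 - <<'E'
from h import *
c=grab("scene","scene9")
go(fpos(10.4,.021),.085,-6.8+10.4); print(th_of())
x=cv2.resize(c["img"][120:250,200:360],None,fx=4.5,fy=4.5,interpolation=cv2.INTER_CUBIC); cv2.imwrite("pics/crop14.png",x[...,::-1])
E
```

```text
turn [0.005, -0.001, 0.001] shift [0.4, 0.2, -0.1] t 11.3 q [-0.31  0.28  1.94  0.    0.91 -0.37] F [-0.2  0.2 -0. ] open -0.002 pos [ 0.4718 -0.075   0.0849]
(np.float64(10.663855418935016), np.float64(0.09737991606627484))
```

View pics/crop14.png

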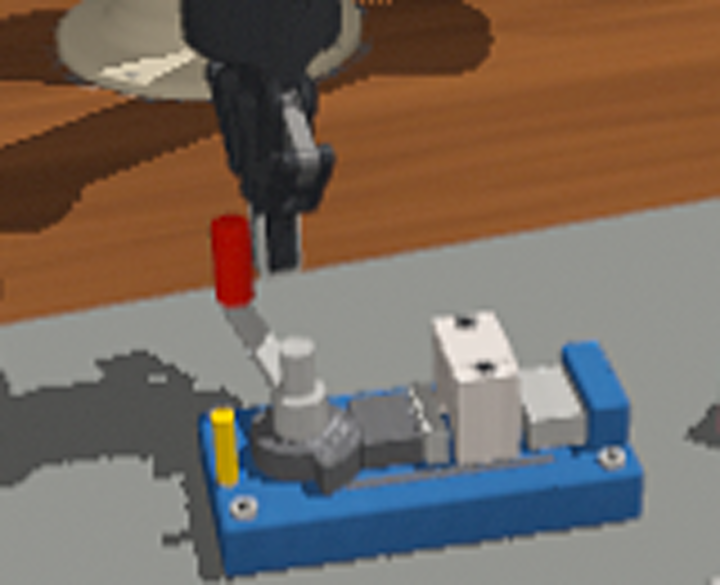

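>>> arm_command(steps=[[[0,0,0],[-1,0,0],0],[[0,0,0],[-2,0,0],0],[[0,0,0],[-2,0,0],0]])

```text
time_s: 11.6
tool_pos: [0.4719, -0.0771, 0.0849]
tool_rot: [0.001, 0.684, 0.729, 0.002]
ft_force: [-0.0, -0.2, -0.1]
opening: 0.0
```

>>> arm_command(steps=[[[0,0,0],[-1,0,0],0],[[0,0,0],[-2,0,0],0],[[0,0,0],[-2,0,0],0]])

```text
time_s: 11.9
tool_pos: [0.4719, -0.0775, 0.0849]
tool_rot: [0.0, 0.685, 0.729, 0.003]
ft_force: [0.6, 6.9, 1.9]
opening: -0.004
```

>>> arm_command(steps=[[[0,0,0],[-1,0,0],0],[[0,0,0],[-2,0,0],0],[[0,0,0],[-2,0,0],0]])

```text
time_s: 12.2
tool_pos: [0.4719, -0.0779, 0.0849]
tool_rot: [-0.001, 0.685, 0.728, 0.004]
ft_force: [-0.3, 6.8, 1.9]
opening: 0.003
```

```bash
cat >> h.py <<'E'
def rows(ths,d,z=.085):
    from workcell import arm
    o=arm.get_obs(); R0=Ro.from_quat(o["tool_rot"],scalar_first=True)
    for th in ths:
        a=VY+np.deg2rad(th); y=np.array([np.cos(a),np.sin(a),0]); zz=np.array([0,0,-1.]); x=np.cross(y,zz)
        if x@R0.as_matrix()[:,0]<0: x,y=-x,-y
        r=(R0.inv()*Ro.from_matrix(np.c_[x,y,zz])).as_rotvec()
        sh=R0.inv().apply(np.r_[fpos(th,d),z]-o["tool_pos"])*1000
        print(round(th,1),r.round(3).tolist(),sh.round(1).tolist())
    print("now th",th_of(d),"F",o["ft_force"].round(1),"t",o["time_s"],"q",o["q"].round(2))
E
python3 - <<'E'
from h import *
rows([12,14,16.5,19,22,25,25,25],.0185)
E
```

```text
12 [0.005, -0.007, -0.03] [-1.9, -0.2, -0.1]
14 [0.005, -0.007, -0.065] [-5.2, -0.7, -0.2]
16.5 [0.005, -0.007, -0.109] [-9.4, -1.2, -0.2]
19 [0.005, -0.007, -0.152] [-13.6, -1.4, -0.2]
22 [0.005, -0.007, -0.205] [-18.7, -1.5, -0.3]
25 [0.006, -0.007, -0.257] [-23.8, -1.3, -0.3]
25 [0.006, -0.007, -0.257] [-23.8, -1.3, -0.3]
25 [0.006, -0.007, -0.257] [-23.8, -1.3, -0.3]
now th (np.float64(10.887262593352073), np.float64(0.09688652727679964)) F [-0.3  6.8  1.9] t 12.2 q [-0.32  0.28  1.94  0.01  0.92 -0.38]
```

>>> arm_command(steps=[[[0,-0.006,-0.03],[-2,0,0],0],[[0,-0.006,-0.06],[-4.5,-0.6,0],0],[[0,-0.006,-0.09],[-7,-1,0],0],[[0,-0.006,-0.12],[-10,-1.2,0],0]])

```text
time_s: 12.6
tool_pos: [0.4707, -0.086, 0.0848]
tool_rot: [-0.0, 0.64, 0.768, 0.003]
ft_force: [-1.3, 7.6, 3.7]
opening: 0.001
```

```bash
python3 - <<'E'
from h import *
rows([17,20,23,26,29,32,35,38],.0185)
E
```

```text
17 [0.005, -0.005, 0.003] [-2.3, 0.2, -0.2]
20 [0.005, -0.005, -0.05] [-7.3, -0.7, -0.2]
23 [0.005, -0.005, -0.102] [-12.3, -1.2, -0.2]
26 [0.005, -0.004, -0.154] [-17.4, -1.6, -0.3]
29 [0.005, -0.004, -0.207] [-22.4, -1.6, -0.3]
32 [0.005, -0.004, -0.259] [-27.5, -1.4, -0.3]
35 [0.005, -0.004, -0.312] [-32.5, -0.9, -0.3]
38 [0.006, -0.004, -0.364] [-37.5, -0.2, -0.4]
now th (np.float64(15.713829315811495), np.float64(0.09744459805836163)) F [-1.3  7.6  3.7] t 12.6 q [-0.33  0.28  1.94  0.01  0.92 -0.52]
```

>>> arm_command(steps=[[[0,-0.005,0],[-2.5,0,0],0],[[0,-0.005,-0.05],[-7,-0.7,0],0],[[0,-0.005,-0.1],[-12,-1.2,0],0],[[0,-0.005,-0.15],[-17,-1.6,0],0],[[0,-0.005,-0.2],[-22,-1.6,0],0],[[0,-0.005,-0.25],[-27,-1.4,0],0],[[0,-0.005,-0.3],[-31.5,-1,0],0],[[0,-0.005,-0.35],[-36,-0.4,0],0]])

```text
time_s: 13.4
tool_pos: [0.4743, -0.1194, 0.0845]
tool_rot: [-0.001, 0.496, 0.868, 0.002]
ft_force: [-3.1, 7.0, 5.3]
opening: 0.003
```

```bash
python3 - <<'E'
from h import *
rows([38,41,44,47,50,53,56,59],.0185)
c=grab("scene","scene10")
x=cv2.resize(c["img"][120:250,200:360],None,fx=4.5,fy=4.5,interpolation=cv2.INTER_CUBIC); cv2.imwrite("pics/crop15.png",x[...,::-1])
E
```

```text
38 [0.003, -0.004, -0.012] [-4.5, 0.7, -0.5]
41 [0.003, -0.004, -0.065] [-9.6, -0.1, -0.6]
44 [0.003, -0.004, -0.117] [-14.6, -0.6, -0.6]
47 [0.004, -0.004, -0.17] [-19.7, -0.8, -0.6]
50 [0.004, -0.004, -0.222] [-24.7, -0.8, -0.6]
53 [0.004, -0.004, -0.274] [-29.8, -0.5, -0.6]
56 [0.004, -0.004, -0.327] [-34.8, 0.0, -0.7]
59 [0.004, -0.004, -0.379] [-39.8, 0.8, -0.7]
now th (np.float64(35.46820023354029), np.float64(0.09839386516297055)) F [-3.1  7.   5.3] t 13.4 q [-0.39  0.3   1.92  0.01  0.93 -0.93]
```

View pics/crop15.png

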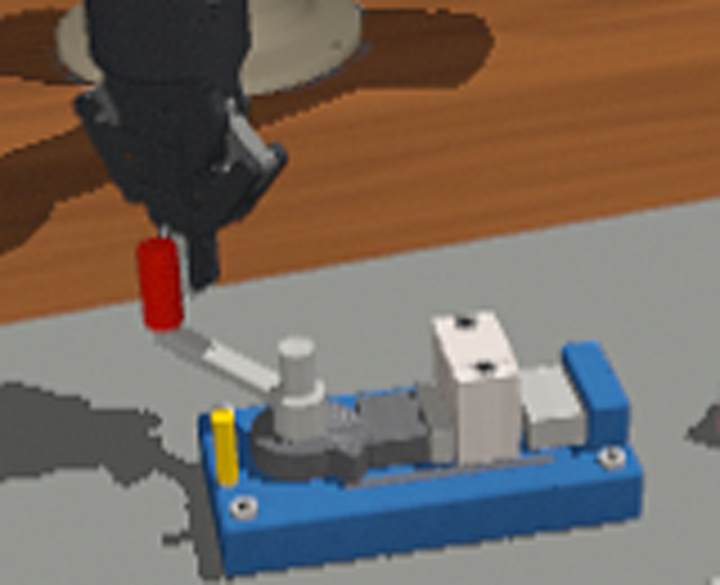

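The lever follows the shut fingers: the handle is at crop (160,285), the jaw is advancing and the force is about 8 N. I'll carry on along the arc.

>>> arm_command(steps=[[[0,-0.004,-0.03],[-4,0.3,-0.5],0],[[0,-0.004,-0.07],[-9,0,-0.5],0],[[0,-0.004,-0.12],[-14,-0.5,-0.5],0],[[0,-0.004,-0.17],[-19,-0.8,-0.5],0],[[0,-0.004,-0.22],[-24,-0.8,-0.5],0],[[0,-0.004,-0.27],[-29,-0.5,-0.5],0],[[0,-0.004,-0.32],[-33.5,0,-0.5],0],[[0,-0.004,-0.37],[-38,0.7,-0.5],0]])

```text
time_s: 14.25
tool_pos: [0.4898, -0.151, 0.0841]
tool_rot: [-0.004, 0.326, 0.945, 0.001]
ft_force: [-8.3, 4.3, 6.1]
opening: -0.001
```

```bash
python3 - <<'E'
from h import *
rows([59,62,65,68,71,74,77],.0185)
E
```

```text
59 [-0.0, -0.008, -0.005] [-5.6, 1.5, -0.9]
62 [-0.0, -0.008, -0.057] [-10.6, 0.7, -0.9]
65 [0.0, -0.008, -0.109] [-15.7, 0.1, -1.0]
68 [0.0, -0.008, -0.162] [-20.7, -0.2, -1.0]
71 [0.001, -0.008, -0.214] [-25.8, -0.2, -1.1]
74 [0.001, -0.008, -0.266] [-30.9, 0.0, -1.1]
77 [0.001, -0.008, -0.319] [-35.9, 0.5, -1.1]
now th (np.float64(55.96121759776358), np.float64(0.09941750822956893)) F [-8.3  4.3  6.1] t 14.25 q [-0.44  0.33  1.86  0.    0.96 -1.34]
```

>>> arm_command(steps=[[[0,-0.008,-0.03],[-4,0.7,-1],0],[[0,-0.008,-0.06],[-8.5,0.7,-1],0],[[0,-0.008,-0.1],[-13,0.3,-1],0],[[0,-0.008,-0.14],[-17,0,-1],0],[[0,-0.008,-0.18],[-21,0,-1],0],[[0,-0.008,-0.22],[-25,0,-1],0],[[0,-0.008,-0.26],[-29,0,-1],0]])

```text
time_s: 14.95
tool_pos: [0.507, -0.1686, 0.0839]
tool_rot: [-0.006, 0.199, 0.98, -0.0]
ft_force: [-9.8, -0.5, 4.5]
opening: 0.002
```

```bash
python3 - <<'E'
from h import *
rows([72,74,76,78,80,82,84],.0185)
c=grab("scene","scene11")
x=cv2.resize(c["img"][120:250,200:360],None,fx=4.5,fy=4.5,interpolation=cv2.INTER_CUBIC); cv2.imwrite("pics/crop16.png",x[...,::-1])
E
```

```text
72 [-0.003, -0.012, 0.032] [-3.9, 2.2, -1.2]
74 [-0.003, -0.012, -0.003] [-7.2, 1.5, -1.2]
76 [-0.003, -0.012, -0.038] [-10.5, 0.9, -1.2]
78 [-0.002, -0.012, -0.073] [-13.9, 0.5, -1.3]
80 [-0.002, -0.012, -0.108] [-17.2, 0.1, -1.3]
82 [-0.002, -0.012, -0.143] [-20.6, -0.1, -1.4]
84 [-0.002, -0.012, -0.178] [-24.0, -0.2, -1.4]
now th (np.float64(70.10073308988555), np.float64(0.09984758548981357)) F [-9.8 -0.5  4.5] t 14.95 q [-0.45  0.36  1.82 -0.    0.98 -1.62]
```

View pics/crop16.png

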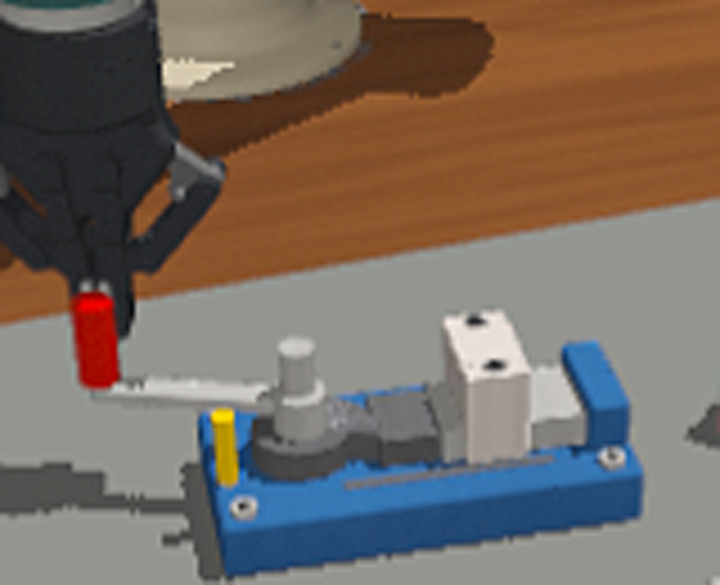

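>>> arm_command(steps=[[[0,-0.01,0],[-4,1,-1],0],[[0,-0.01,-0.03],[-7,1,-1],0],[[0,-0.01,-0.06],[-10,0.8,-1],0],[[0,-0.01,-0.09],[-13,0.5,-1],0],[[0,-0.01,-0.12],[-16,0.2,-1],0],[[0,-0.01,-0.14],[-18.5,0,-1],0]])

```text
time_s: 15.6
tool_pos: [0.5195, -0.1772, 0.0839]
tool_rot: [-0.006, 0.128, 0.992, -0.002]
ft_force: [-11.1, -3.9, 3.4]
opening: -0.001
```

```bash
python3 - <<'E'
from h import *
rows([80,82,84,86,88,90],.0185)
E
```

```text
80 [-0.006, -0.011, 0.036] [-2.7, 2.8, -1.2]
82 [-0.006, -0.011, 0.001] [-6.0, 2.1, -1.2]
84 [-0.006, -0.011, -0.034] [-9.3, 1.5, -1.3]
86 [-0.006, -0.011, -0.069] [-12.7, 1.0, -1.3]
88 [-0.005, -0.011, -0.104] [-16.0, 0.7, -1.3]
90 [-0.005, -0.012, -0.139] [-19.4, 0.4, -1.4]
now th (np.float64(78.85769372772373), np.float64(0.10013297179106505)) F [-11.1  -3.9   3.4] t 15.6 q [-0.45  0.38  1.78 -0.01  0.99 -1.76]
```

>>> arm_command(steps=[[[0,-0.01,0],[-3,1,-1],0],[[0,-0.01,-0.02],[-5.5,1,-1],0],[[0,-0.01,-0.04],[-8,1,-1],0],[[0,-0.01,-0.06],[-10.5,1,-1],0],[[0,-0.01,-0.07],[-12.5,0.8,-1],0]])

```text
time_s: 16.1
tool_pos: [0.5266, -0.1802, 0.0838]
tool_rot: [-0.007, 0.092, 0.996, -0.003]
ft_force: [-10.7, -4.1, 4.1]
opening: 0.002
```

```bash
python3 - <<'E'
from h import *
rows([84,86,88,90],.0185)
E
```

```text
84 [-0.008, -0.012, 0.039] [-1.9, 2.5, -1.2]
86 [-0.008, -0.013, 0.004] [-5.2, 1.8, -1.3]
88 [-0.008, -0.013, -0.031] [-8.5, 1.2, -1.3]
90 [-0.008, -0.013, -0.066] [-11.9, 0.7, -1.4]
now th (np.float64(83.25273863315222), np.float64(0.09965286377873543)) F [-10.7  -4.1   4.1] t 16.1 q [-0.45  0.39  1.77 -0.01  1.   -1.83]
```

>>> arm_command(steps=[[[0,-0.01,0],[-2.5,1,-1],0],[[0,-0.01,-0.01],[-4,1,-1],0],[[0,-0.01,-0.02],[-5.5,1,-1],0],[[0,-0.01,-0.03],[-7,1,-1],0]])

```text
time_s: 16.5
tool_pos: [0.5289, -0.1811, 0.0841]
tool_rot: [-0.007, 0.076, 0.997, -0.005]
ft_force: [-12.5, -4.2, 4.7]
opening: -0.0
```

```bash
python3 - <<'E'
from h import *
rows([86,88,90],.0185)
E
```

```text
86 [-0.01, -0.013, 0.036] [-2.9, 2.1, -1.0]
88 [-0.01, -0.013, 0.001] [-6.2, 1.4, -1.0]
90 [-0.01, -0.013, -0.033] [-9.5, 0.8, -1.1]
now th (np.float64(84.63884698822763), np.float64(0.0994956946997943)) F [-12.5  -4.2   4.7] t 16.5 q [-0.45  0.39  1.76 -0.02  1.   -1.86]
```

>>> arm_command(steps=[[[0,-0.01,0],[-3,0.5,-1],0],[[0,-0.01,0],[-4.5,0.5,-1],0],[[0,-0.01,0],[-6,0.5,-1],0],[[0,-0.01,0],[-6,0.5,-1],0]])

```text
time_s: 16.9
tool_pos: [0.5303, -0.1816, 0.0841]
tool_rot: [-0.007, 0.075, 0.997, -0.005]
ft_force: [-9.6, -1.7, 3.2]
opening: -0.002
```

```bash
python3 - <<'E'
from h import *
rows([86,88,90],.0185)
c=grab("scene","scene12")
x=cv2.resize(c["img"][120:250,180:340],None,fx=4.5,fy=4.5,interpolation=cv2.INTER_CUBIC); cv2.imwrite("pics/crop17.png",x[...,::-1])
E
```

```text
86 [-0.012, -0.013, 0.038] [-1.4, 2.4, -0.9]
88 [-0.011, -0.013, 0.003] [-4.7, 1.7, -1.0]
90 [-0.011, -0.013, -0.032] [-8.0, 1.1, -1.0]
now th (np.float64(85.5260432112354), np.float64(0.0994395416491034)) F [-9.6 -1.7  3.2] t 16.9 q [-0.44  0.39  1.76 -0.02  1.   -1.86]
```

View pics/crop17.png

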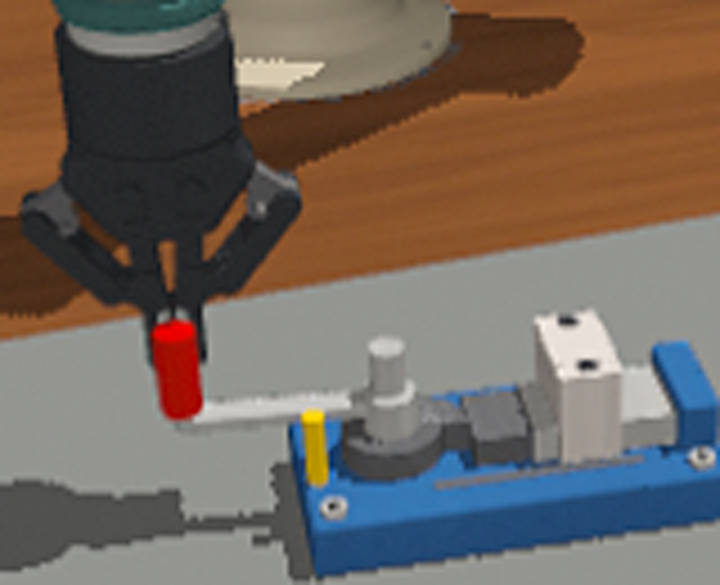

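>>> arm_command(steps=[[[0,-0.01,0],[-3,0.5,-1],0],[[0,-0.01,0],[-5,0.5,-1],0],[[0,-0.01,0],[-6.5,0.5,-1],0],[[0,-0.01,0],[-6.5,0.5,-1],0]])

```text
time_s: 17.35
tool_pos: [0.5322, -0.1822, 0.0842]
tool_rot: [-0.007, 0.074, 0.997, -0.006]
ft_force: [-10.2, -0.8, 3.7]
opening: 0.002
```

```bash
python3 - <<'E'
from h import *
rows([88,90],.0185)
E
```

```text
88 [-0.013, -0.013, 0.005] [-2.8, 1.9, -0.9]
90 [-0.012, -0.013, -0.03] [-6.1, 1.3, -0.9]
now th (np.float64(86.6524485015121), np.float64(0.09927640959213457)) F [-10.2  -0.8   3.7] t 17.35 q [-0.44  0.39  1.75 -0.02  1.   -1.86]
```

>>> arm_command(steps=[[[0,-0.01,0],[-3,0.5,-1],0],[[0,-0.01,0],[-5,0.5,-1],0],[[0,-0.01,0],[-6.5,0.5,-1],0],[[0,-0.01,0],[-6.5,0.5,-1],0]])

```text
time_s: 17.75
tool_pos: [0.534, -0.1827, 0.0842]
tool_rot: [-0.007, 0.073, 0.997, -0.006]
ft_force: [-9.8, -2.6, 3.5]
opening: 0.0
```

>>> arm_command(steps=[[[0,-0.01,0],[-3,0.5,-1],0],[[0,-0.01,0],[-5,0.5,-1],0],[[0,-0.01,0],[-6.5,0.5,-1],0],[[0,-0.01,0],[-6.5,0.5,-1],0]])

```text
time_s: 18.15
tool_pos: [0.5357, -0.1831, 0.0842]
tool_rot: [-0.007, 0.072, 0.997, -0.007]
ft_force: [-10.7, -1.7, 3.1]
opening: 0.0
```

```bash
python3 - <<'E'
from h import *
rows([88,90],.0185)
c=grab("scene","scene13")
x=cv2.resize(c["img"][120:250,180:340],None,fx=4.5,fy=4.5,interpolation=cv2.INTER_CUBIC); cv2.imwrite("pics/crop18.png",x[...,::-1])
E
```

```text
88 [-0.015, -0.014, 0.009] [0.8, 2.4, -0.8]
90 [-0.015, -0.014, -0.026] [-2.5, 1.7, -0.9]
now th (np.float64(88.7297901715939), np.float64(0.09895910411501019)) F [-10.7  -1.7   3.1] t 18.15 q [-0.44  0.4   1.75 -0.02  1.01 -1.86]
```

View pics/crop18.png

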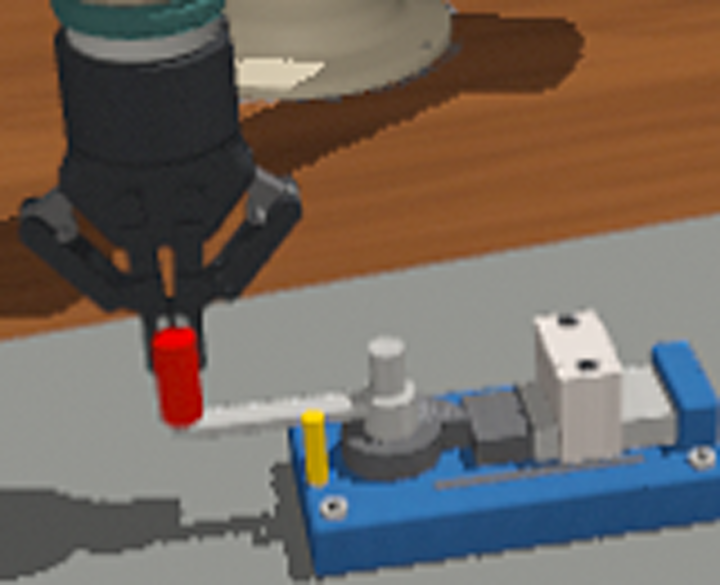

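>>> arm_command(steps=[[[0,-0.01,0],[-3,0.5,-1],0],[[0,-0.01,0],[-5,0.5,-1],0],[[0,-0.01,0],[-6.5,0.5,-1],0],[[0,-0.01,0],[-6.5,0.5,-1],0]])

```text
time_s: 18.6
tool_pos: [0.5373, -0.1835, 0.0842]
tool_rot: [-0.008, 0.072, 0.997, -0.007]
ft_force: [-11.0, -2.0, 4.0]
opening: -0.003
```

>>> arm_command(steps=[[[0,-0.01,0],[-3,0.5,-1],0],[[0,-0.01,0],[-5,0.5,-1],0],[[0,-0.01,0],[-6.5,0.5,-1],0],[[0,-0.01,0],[-6.5,0.5,-1],0]])

```text
time_s: 19.0
tool_pos: [0.5372, -0.1835, 0.0842]
tool_rot: [-0.01, 0.071, 0.997, -0.007]
ft_force: [-15.2, -1.5, 5.9]
opening: -0.001
```

>>> arm_command(steps=[[[0,-0.008,0],[-4,0.5,-1],0],[[0,-0.008,0],[-6,0.5,-1],0],[[0,-0.008,0],[-7.5,0.5,-1],0],[[0,-0.008,0],[-7.5,0.5,-1],0]])

```text
time_s: 19.4
tool_pos: [0.5372, -0.1836, 0.0843]
tool_rot: [-0.014, 0.069, 0.997, -0.008]
ft_force: [-16.1, -1.6, 8.0]
opening: 0.001
```

```bash
python3 - <<'E'
from h import *
rows([88,90],.0185)
E
```

```text
88 [-0.017, -0.027, 0.015] [2.3, 2.6, -0.7]
90 [-0.017, -0.027, -0.02] [-1.0, 2.0, -0.8]
now th (np.float64(89.63577504074809), np.float64(0.09893932864030801)) F [-16.1  -1.6   8. ] t 19.4 q [-0.44  0.41  1.73 -0.03  1.02 -1.85]
```

Home: 16 N with no more motion, at about 89.6 degrees. I'll back off along tool +x, then lift.

>>> arm_command(steps=[[[0,0,0],[5,0,0],0],[[0,0,0],[15,0,0],0],[[0,0,0],[30,0,0],0],[[0,0,0],[40,0,0],0],[[0,0,0],[40,0,-40],0],[[0,0,0],[40,0,-80],0],[[0,0,0],[40,0,-120],0],[[0,0,0],[40,0,-120],0]])

```text
time_s: 20.2
tool_pos: [0.5049, -0.1781, 0.2114]
tool_rot: [-0.007, 0.069, 0.998, -0.01]
ft_force: [0.2, -0.7, -0.7]
opening: -0.003
```

>>> arm_command(steps=[[[0,0,0],[40,0,-20],0],[[0,0,0],[80,0,-20],0],[[0,0,0],[80,0,-20],0],[[0,0,0],[80,0,-20],0]])

```text
time_s: 20.6
tool_pos: [0.4257, -0.1664, 0.2324]
tool_rot: [-0.007, 0.07, 0.998, -0.01]
ft_force: [0.2, 1.2, -0.3]
opening: 0.001
```

```bash
python3 - <<'E'
from h import *
np.set_printoptions(suppress=True,precision=4)
from workcell import arm
print(arm.get_obs()["tool_pos"],arm.get_obs()["ft_force"])
c=grab("scene","scene14")
hsv=cv2.cvtColor(c["img"],cv2.COLOR_RGB2HSV)
print("pred handle top centre",proj(c,[[*v2w(0,-.18),.109]]))
x=cv2.resize(c["img"][110:240,180:340],None,fx=4.5,fy=4.5,interpolation=cv2.INTER_CUBIC); cv2.imwrite("pics/crop19.png",x[...,::-1])
c=grab("top","top14"); hsv=cv2.cvtColor(c["img"],cv2.COLOR_RGB2HSV)
m=(cv2.inRange(hsv,(0,180,120),(6,255,255))>0); v,u=np.nonzero(m); print(len(u)); 
if len(u): p=cast(c,[[u.mean(),v.mean()]],.109)[0]; print(p,"vice",w2v(p))
x=cv2.resize(c["img"][150:290,270:440],None,fx=4.4,fy=4.2,interpolation=cv2.INTER_CUBIC); cv2.imwrite("pics/crop20.png",x[...,::-1])
E
```

```text
[ 0.4257 -0.1664  0.2324] [ 0.2309  1.2126 -0.262 ]
pred handle top centre [[219.2651 193.9416]]
61
[ 0.5563 -0.1825  0.109 ] vice [-0.0007 -0.1787]
```

View pics/crop19.png

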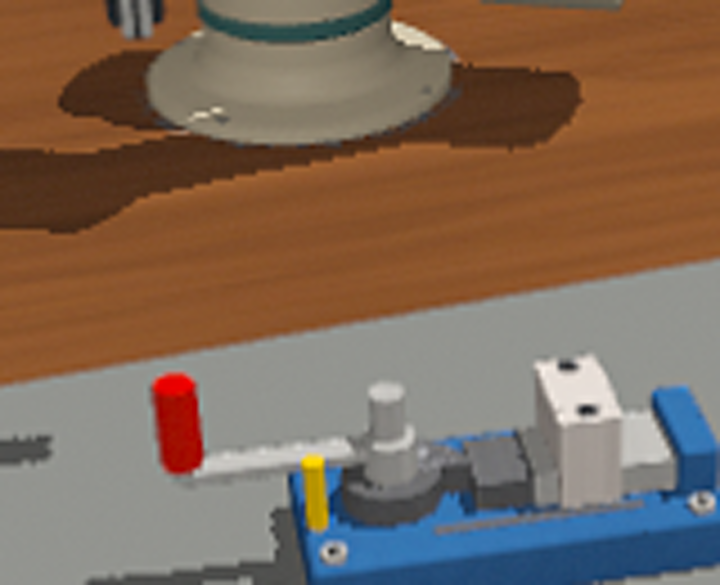

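View pics/crop20.png

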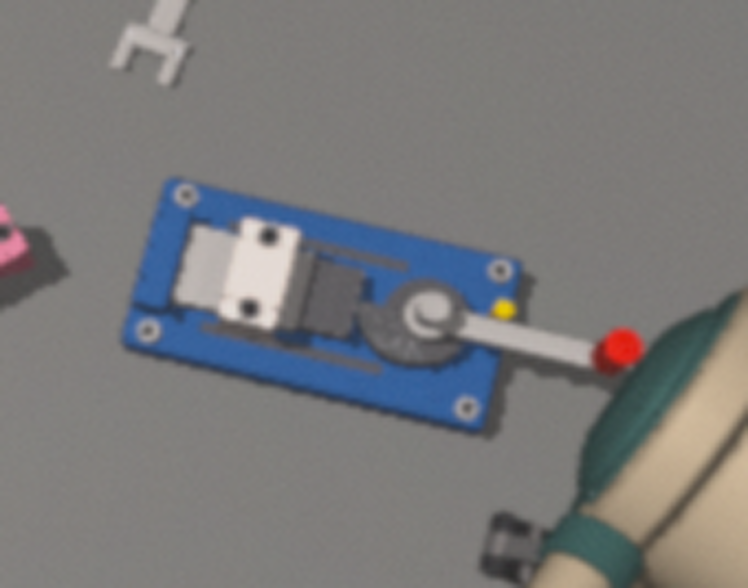

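View pics/scene14.png

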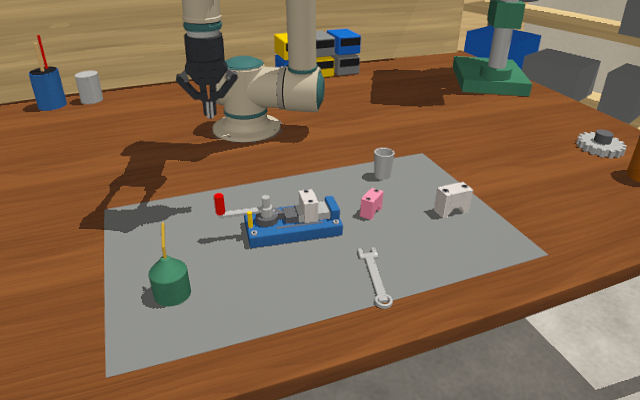

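In the top view the bar lies against the yellow pin, with the handle at crop (620,347). The cap is squeezed between the jaws at crop (258,272), and the cup, oil can and spanner stand where they were. I'm handing in.

```bash
python3 - <<'E'
from workcell import arm
print(arm.close_job())
E
```

```text
the job is handed in; nothing more can be done
None
```

The cap is clamped in the vice and the job is handed in; no verdict was reported. I gripped the smaller, non-pink cap by its ends and stood it on the bed, where I felt it touch at the expected height. I let go of it with the lever still open. Then I pushed the handle home with shut fingers, backed off and lifted away. The robot's clock stood at about 20.7 s of the 72 s allowed.

**Lever:** While it turned, the readings between pushes stayed under about 14 N in all. At the end the fingers stopped moving while the force rose to about 16 N on that axis (18 N in all), so I took the lever to be home. The last top view put the handle at vice x ≈ -0.7 mm, inside the 2 mm limit, with the bar against the stop pin.

**Cap and surroundings:** The last pictures show the cap upright between both jaws and the hand well clear. By eye, the cup, oil can and spanner are where they started.

**Disagreements and limits:**
- The scene camera placed the vice 4–5 mm away from where the top camera did, so I relied on the top camera and on touch.
- The fingers met the handle about 2.5 mm later than I had reckoned.
- I could not measure the clamping force itself.

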